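Roll the amber bottle clear and tip out the dresser's bin

ROBOT

A 6-joint arm with a two-finger parallel gripper is mounted at the origin on the work surface. World frame = base frame: x ahead of the robot, y to its left, z up, the work surface at z = 0. Lengths are in m, angles in rad, forces in N, time in s.
With the tool pointing down it reaches from about 0.25 to 0.775 m from the base axis. Payload 4 kg.
Tool frame: the origin (TCP) lies on the mounting face of the last link; the fingertips stand 199 mm ahead of it and the grasp point (between the pads) lies 180 mm ahead of it; z points along the fingers, y is the line along which they close (so a half turn about z gives the same grasp; the last joint's range is limited). The gripper opens to 94 mm and grips with 3 to 60 N. Pads are 16 mm wide; open, the fingers measure 119 mm over their backs; the gripper's body (75 mm by 177 mm) begins 78 mm behind the grasp point.
Start: joints at [1.119, 0.087, 1.371, -0, 1.684, -0.103], TCP at [0.188, 0.517, 0.405] pointing down, gripper open.
Joint ranges: [-3.1, 3.1], [-0.76, 2.03], [0.27, 2.55], [-1.08, 4.22], [0.17, 2.65], [-2.57, 2.57]. Speed limits (rad/s): [2.79, 2.79, 3.14, 3.14, 3.14, 3.14].

INTERFACE

Orientations are given as a unit quaternion [x, y, z, w].
In Python, from rig import r gives the robot as it stands.
- The arm moves only by the tool send_rows, never from a script. Its argument "series" is one flat list of numbers, 4 for each row, row after row: the shift along the tool's x, y, z in mm, then the turn about the tool's z in degrees. A call has 1 to 5 rows; each row is the pose to reach, as a shift and turn from the pose commanded when the call began, along the tool's axes at that moment; what a row does not reach only later rows make up. A row lasts 1/8 s, in which the tool goes at most 62.5 mm and 10.7 degrees, less where a joint would pass 70% of its speed; a pose out of reach is approached as far as the arm can. A call with a gripper value outside its range is refused whole. "gripper" is the opening, from 0 (shut) to 1 (fully open), set as the call begins (left out, the last holds). The fingers move at their own pace and stop on an object; "force" is the grip in N (left out, the last holds). Time passes only in rows, so rows that repeat a pose let the fingers close. It gives the time, the measured TCP pose, the force, the opening and the grip force at its end, in the units of the state.
- r.observe(): the state, without advancing time (a new reading comes with each control period).
- r.camera(name): name is "scene" or "side" or "wrist"; returns a dict with "image" (400x640x3 uint8, blue, green, red), "camera_matrix" (3x3 intrinsics, pixels), "view" (4x4, takes a point from world to camera coordinates); the wrist camera has in their place "tool_from_camera" (4x4, takes a point from camera to tool coordinates, whose origin is the TCP and whose axes are the flange's). Camera axes: x right, y up, looking along -z (the intrinsics and any distortion apply to the point x, -y, -z); pixel columns grow to the right and rows downward; lengths in m; the calibration is good to about 2 mm. A picture is of the moment at which its call begins: read the wrist's pose just before it. There is no depth.
- r.close_job(): hands the job in; it is judged then, once.
The state is a dict: "clock": time; "joint_pos": joint angles; "dq": joint speeds; "joint_efforts": joint torques, N m; "eef_pos": TCP position; "eef_rot": TCP orientation; "wrist_force": force on the tool from outside, world axes, zero at the start; "torque": the same for the moment, N m; "width": finger opening in m; "finger_force": force on a finger pad.
Only numpy, scipy, OpenCV 4.12 (cv2) and the standard library are available. Lean on these libraries where they do the work, as an engineer would, in place of code of your own. Each camera call takes 0.05 s, during which the arm holds its last target. There are 200 camera calls.

TASK

A rinsed amber bottle lies in front of the little white dresser, in the way of its tilt-out bin. With your fingertips on top of the bottle roll it sideways over the sill until it lies alongside the other amber bottle and stop it there about a finger's width (2 cm) short, without lifting or gripping it and without letting the glass touch; then press down on the bin's front lip with a fingertip to tip the bin forward until it is fully open. Leave the other bottle, ring dish, cuticle pusher and glass file where they are.

Things in the scene. Friction and masses are not known exactly. Their poses are not given: they have to be found in the camera images.
- bottle: bottle to roll: empty amber glass, 190 g, lying in front of the dresser, neck to the robot, blank cream label up at first. Straight wall 62 mm across, 90 long, then shoulder and neck, 138 mm overall. Origin on the axis at mid wall (31 mm up; wall top 62 mm up). x: along the axis to the base (base at +45 mm, mouth at -93); y, z turn as it rolls. Slowly rolled and let go it stops within 1 cm
- twin: the other bottle, same shape, size and frame, with a blank green paper label; it lies roughly parallel to the first, to the left or right of the dresser's front. Loose: it must not be touched or rolled
- dresser: small white plastic dresser, fixed: 220 mm wide (y), 140 mm deep (x), 142 mm high; its front looks along its own -x, towards the robot. Two small drawers (not used) above one tilt-out bin as wide as the front. Origin at the centre of its underside, the front face 70 mm to its -x
- bin (a joint): the tilt-out bin of the dresser: 0 shut, growing as its top tips forward, 0.70 rad fully open against its stop. It turns about the dresser's y direction at point bin_hinge. A stiff pivot keeps it where it is left; about 4 to 10 N pressing down on its lip moves it
- bin_hinge (a point): fixed point on the bin's hinge line, at the foot of the front panel, 12 mm above the sill, at mid width
- bin_lip (a point): point on the upper face of the bin's lip, where a fingertip presses: a white level ledge 130 mm wide, 5 mm thick, standing 40 mm out from the top of the bin's front panel. The point is at mid width, 30 mm out from the panel; shut it is 103 mm above the sill and 30 mm in front of the hinge line; it swings with the bin about the hinge; fully open it is 62 mm above the sill and 82 mm in front of the hinge line
- ring_dish: low white ceramic ring dish, 100 mm across, 22 mm high, on the other side of the dresser from the twin; origin at the centre of its underside. Loose, leave alone
- pusher: steel cuticle pusher lying on the sill, 150 mm long, 7 mm thick, along its x axis; origin about its middle on the sill. Loose, leave alone
- glass_file: pale blue glass nail file lying on the sill, 135 x 13 x 5 mm, along its x axis; origin at its middle on the sill. Loose, leave alone

How it is judged:
By the outcome, as a careful person would: the job done as asked, in the order asked, and still so for the second after the job is handed in, with the robot touching nothing.
It also fails if it takes over 72 s, if anything falls off the work surface, if the arm or the gripper's body presses on something with over 40 N, if the wrist force passes 120 N, or if a joint passes its speed limit or range.

## Working session

There is one attempt and no reset: what is moved stays moved. The work goes in short steps, Python scripts to look and compute and a tool call to move; the robot and the scene stay as the last step left them, time stands still between calls to the robot, and variables do not carry over. Pictures are saved under pics/ and viewed, at most 10 in all, crops included, and the job is handed in when it is done.

Besides the shell and the picture viewer there is one more tool, called after "Call:" as name(argument=value, ...) on one line, values as JSON. send_rows: Moves the arm, as the interface text tells. Its arguments: {"type":"object","properties":{"series":{"type":"array"},"gripper":{"type":"number"},"force":{"type":"number"}},"required":["series"]}

```bash
mkdir -p pics; ls; python3 - <<'E'
from rig import r
import cv2,pickle
print(r.observe())
d={}
for n in("scene","side","wrist"):
    c=r.camera(n);d[n]=c;print(n,{k:v for k,v in c.items() if k!="image"})
    cv2.imwrite(f"pics/{n}0.png",c["image"])
pickle.dump(d,open("c0.pkl","wb"))
E
```

```text
pics
{'clock': 0.0, 'joint_pos': array([ 1.11893589e+00,  8.79715113e-02,  1.37225347e+00, -2.28170209e-08,
        1.68359266e+00, -1.03105724e-01]), 'dq': array([-0.00021884,  0.00032031, -0.00101511, -0.00128946,  0.00167236,
        0.00101994]), 'joint_efforts': array([ 2.04973680e-03, -3.40176022e+01, -3.02435374e+01,  7.21093523e-02,
        3.29212379e-02, -1.58379689e-04]), 'eef_pos': array([0.18791002, 0.51678883, 0.40349506]), 'eef_rot': array([ 1.73494866e-01,  9.84834145e-01, -1.06993908e-03, -3.04740304e-04]), 'wrist_force': array([ 0.16256636, -0.70053796,  0.39754872]), 'torque': array([0.03448948, 0.02119819, 0.02509316]), 'finger_force': 0.0, 'width': 0.09368062150876173}
scene {'camera_matrix': array([[380.92091972,   0.        , 315.93034492],
       [  0.        , 380.92091972, 201.50696898],
       [  0.        ,   0.        ,   1.        ]]), 'view': array([[-0.94690837, -0.32144107,  0.00633902,  0.54452845],
       [ 0.2324226 , -0.67078668,  0.70429039, -0.20065464],
       [-0.22213573,  0.6683718 ,  0.70988369, -0.71435537],
       [ 0.        ,  0.       
[... 304 characters left out ...]
9744082,  0.81787878, -0.31418473],
       [-0.62036171, -0.53355437,  0.57486614, -0.73733553],
       [ 0.        ,  0.        ,  0.        ,  1.        ]])}
wrist {'camera_matrix': array([[297.27170776,   0.        , 319.47151593],
       [  0.        , 297.27170776, 201.04937978],
       [  0.        ,   0.        ,   1.        ]]), 'tool_from_camera': array([[-3.13112447e-04,  9.60212360e-01,  2.79270704e-01,
         8.12118261e-02],
       [ 9.99999951e-01,  3.01003423e-04,  8.62432893e-05,
        -1.59003496e-03],
       [-1.24956570e-06,  2.79270718e-01, -9.60212407e-01,
         2.02830357e-02],
       [ 0.00000000e+00,  0.00000000e+00,  0.00000000e+00,
         1.00000000e+00]])}
```

View pics/scene0.png

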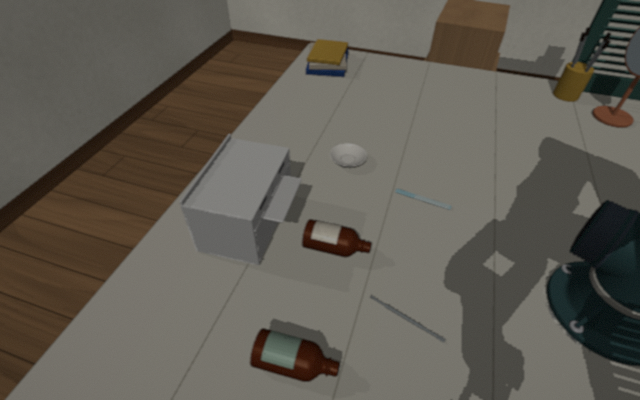

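View pics/side0.png

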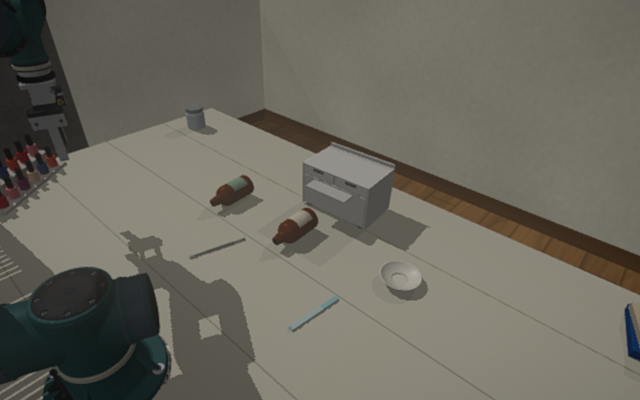

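The scene view shows the cream-label bottle at about (336,238) in front of the dresser (240,200). The green-label twin is at (295,355) on the +y side, with the pusher at (407,318) nearer the robot. The file is at (423,199) and the dish at (349,155). Next I'll measure the bottles, pusher and dresser.

```bash
cat > h.py <<'E'
import numpy as np,cv2,pickle
def ray(c,uv,T=None):
    """origin, direction(s) in world; T=world_from_tool for wrist"""
    K=c["camera_matrix"];uv=np.atleast_2d(np.asarray(uv,float))
    d=np.c_[(uv[:,0]-K[0,2])/K[0,0],-(uv[:,1]-K[1,2])/K[1,1],-np.ones(len(uv))]
    M=np.linalg.inv(c["view"]) if "view" in c else T@c["tool_from_camera"]
    return M[:3,3],d@M[:3,:3].T
def onz(c,uv,z,T=None):
    o,d=ray(c,uv,T);return o+d*((z-o[2])/d[:,2])[:,None]
def proj(c,p,T=None):
    p=np.atleast_2d(p);V=c["view"] if "view" in c else np.linalg.inv(T@c["tool_from_camera"])
    q=p@V[:3,:3].T+V[:3,3];K=c["camera_matrix"]
    return np.c_[K[0,2]-K[0,0]*q[:,0]/q[:,2],K[1,2]+K[1,1]*q[:,1]/q[:,2]]
def tri(c1,u1,c2,u2):
    o1,d1=ray(c1,u1);o2,d2=ray(c2,u2);d1,d2=d1[0],d2[0]
    t=np.linalg.lstsq(np.c_[d1,-d2],o2-o1,rcond=None)[0]
    a,b=o1+t[0]*d1,o2+t[1]*d2;return (a+b)/2,np.linalg.norm(a-b)
E
python3 - <<'E'
from h import *
d=pickle.load(open("c0.pkl","rb"))
for n in("scene","side"):
    c=d[n];im=c["image"].astype(int);B,G,R=im[...,0],im[...,1],im[...,2]
    hsv=cv2.cvtColor(c["image"],cv2.COLOR_BGR2HSV)
    for nm,m in(("amber",(R>1.8*B)&(R-B>20)&(hsv[...,0]<14)),("pusher/blue",None)):
        if m is None: continue
        m=cv2.morphologyEx(m.astype(np.uint8),cv2.MORPH_CLOSE,np.ones((3,3)))
        for k in cv2.findContours(m,cv2.RETR_EXTERNAL,cv2.CHAIN_APPROX_NONE)[0]:
            if cv2.contourArea(k)<150: continue
            k=cv2.convexHull(k)[:,0]
            u=k.mean(0)
            if n=="scene" and not(240<u[0]<390 and u[1]>200): continue
            if n=="side" and not(200<u[0]<330 and 160<u[1]<250): continue
            P=onz(c,k,.031)[:,:2]
            (cx,cy),(w,h),a=cv2.minAreaRect((P*1000).astype(np.float32))
            print(n,nm,u.round(),"rect",round(cx),round(cy),round(w),round(h),round(a,1), "xrange",P[:,0].min().round(3),P[:,0].max().round(3))
s=d["scene"]["image"][120:280,170:400];t=d["side"]["image"][130:290,180:410]
cv2.imwrite("pics/dr.png",cv2.resize(np.vstack([s[:,:],t]),None,fx=1.85*1,fy=1.85,interpolation=cv2.INTER_CUBIC))
print("pusher",onz(d["scene"],[[371,296],[444,340]],.005).round(3),onz(d["side"],[[191,257],[244,240]],.005).round(3))
print("file",onz(d["scene"],[[396,190],[451,207]],.003).round(3)); print("dish",onz(d["scene"],[[349,155]],.012).round(3))
E
```

```text
scene amber [290. 355.] rect 515 286 143 62 3.4 xrange 0.443 0.586
scene amber [332. 239.] rect 521 30 141 73 2.9 xrange 0.451 0.593
side amber [284. 228.] rect 500 46 88 34 9.1 xrange 0.457 0.542
pusher [[0.424 0.121 0.005]
 [0.284 0.164 0.005]] [[0.285 0.155 0.005]
 [0.418 0.11  0.005]]
file [[ 0.432 -0.188  0.003]
 [ 0.299 -0.173  0.003]]
dish [[ 0.574 -0.272  0.012]]
```

View pics/dr.png

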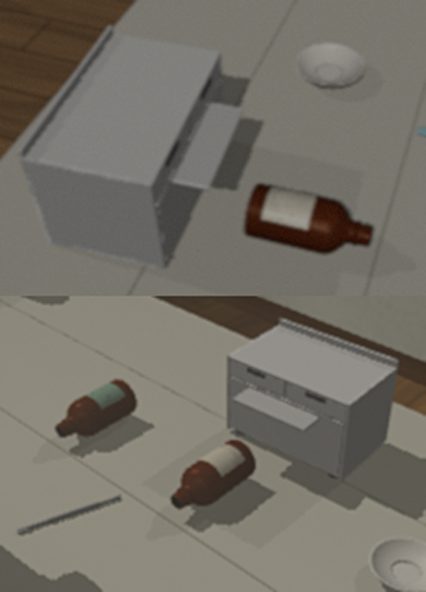

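Call:
send_rows(series=[-52,-30,0,8.4,-105,-60,0,16.8,-157,-89,0,25.2,-210,-119,0,33.6,-262,-149,0,42], gripper=0.4)

```text
clock: 0.78
eef_pos: [0.3841, 0.2856, 0.4045]
eef_rot: [0.517, 0.856, 0.0, 0.0]
wrist_force: [0.2, 1.1, 0.5]
width: 0.0474
finger_force: 0.0
```

Call:
send_rows(series=[-59,13,0,8.4,-118,26,0,16.8,-177,39,0,25,-177,39,0,25])

```text
clock: 1.27
eef_pos: [0.5028, 0.1462, 0.4036]
eef_rot: [0.691, 0.723, -0.001, -0.0]
wrist_force: [-1.1, -0.3, -0.7]
width: 0.0375
finger_force: 0.0
```

```bash
cat >> h.py <<'E'
from scipy.spatial.transform import Rotation
def toolT(s):
    T=np.eye(4);T[:3,:3]=Rotation.from_quat(s["eef_rot"]).as_matrix();T[:3,3]=s["eef_pos"];return T
E
python3 - <<'E'
from rig import r
from h import *
s=r.observe();c=r.camera("wrist");T=toolT(s)
pickle.dump((c,T),open("w1.pkl","wb"));cv2.imwrite("pics/w1.png",c["image"])
print(s["clock"],T.round(3),s["wrist_force"],s["width"])
E
```

```text
1.275 [[-0.046  0.999 -0.001  0.503]
 [ 0.999  0.046 -0.001  0.146]
 [-0.001 -0.002 -1.     0.404]
 [ 0.     0.     0.     1.   ]] [-1.0904503  -0.25158147 -0.67661878] 0.03753422395099924
```

View pics/w1.png

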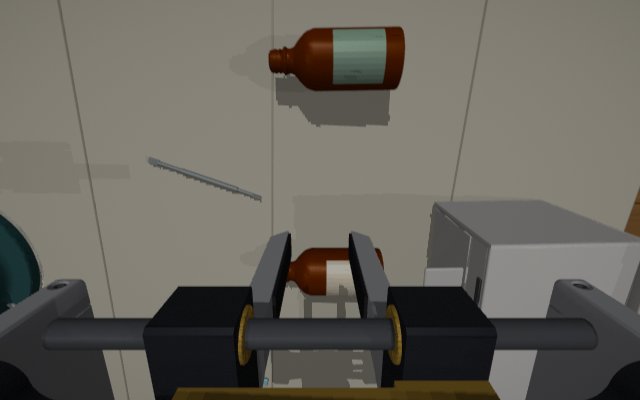

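The wrist view shows the twin whole (wall columns 308-404, rows 27-91). The bottle is partly hidden between the fingers (rows 248-295), and the dresser corner is at about (432,203). I'll compute the axis lines from the tangent planes of the walls.

```bash
cat >> h.py <<'E'
def amber(im):
    b=im.astype(int);B,R=b[...,0],b[...,2];h=cv2.cvtColor(im,cv2.COLOR_BGR2HSV)[...,0]
    m=((R>1.8*B)&(R-B>20)&(h<14)).astype(np.uint8)
    return cv2.morphologyEx(m,cv2.MORPH_CLOSE,np.ones((3,3)))
def hulls(im,amin=150):
    return [cv2.convexHull(k)[:,0] for k in cv2.findContours(amber(im),cv2.RETR_EXTERNAL,cv2.CHAIN_APPROX_NONE)[0] if cv2.contourArea(k)>amin]
def axis(c,seg1,seg2,T=None,z=.031):
    """axis of a cylinder lying at height z from its two silhouette segments"""
    ns=[]
    for s in(seg1,seg2):
        o,d=ray(c,s,T);n=np.cross(d[0],d[1]);ns.append(n/np.linalg.norm(n))
    if ns[0]@ns[1]<0: ns[1]=-ns[1]
    n=ns[0]-ns[1]; m=(ns[0]+ns[1]); 
    m/=np.linalg.norm(m)          # bisector plane through o
    yat=lambda x: o[1]-(m[0]*(x-o[0])+m[2]*(z-o[2]))/m[1]
    dist=[abs(k@(np.array([.54,yat(.54),z])-o)) for k in ns]
    return yat,dist
def longest2(h):
    k=cv2.approxPolyDP(h.reshape(-1,1,2),1.2,True)[:,0]
    e=[(k[i],k[(i+1)%len(k)]) for i in range(len(k))]
    e.sort(key=lambda s:-np.linalg.norm(s[0]-s[1]))
    a=e[0]; da=(a[0]-a[1])/np.linalg.norm(a[0]-a[1])
    for b in e[1:]:
        db=(b[0]-b[1])/np.linalg.norm(b[0]-b[1])
        if abs(da@db)>.97: return a,b
E
python3 - <<'E'
from h import *
d=pickle.load(open("c0.pkl","rb"));w,T=pickle.load(open("w1.pkl","rb"))
for n,c,TT,box in(("scene",d["scene"],None,(230,400,210,390)),("side",d["side"],None,(200,330,160,250)),("wrist",w,T,(200,420,0,110))):
    for h in hulls(c["image"]):
        u=h.mean(0)
        if not(box[0]<u[0]<box[1] and box[2]<u[1]<box[3]): continue
        a,b=longest2(h); y,ds=axis(c,a,b,TT)
        p=onz(c,h,.031,TT)[:,:2]
        print(n,u.round(),[x.tolist() for x in a+b],"y(.45,.5,.55,.6)",[round(y(x),4) for x in(.45,.5,.55,.6)],np.round(ds,4),"x",p[:,0].min().round(3),p[:,0].max().round(3))
m=amber(w["image"]);
for col in(312,318,324):
    q=np.where(m[235:310,col])[0]+235;print("wristcol",col,q.min(),q.max(),[onz(w,[[col,v]],.031,T)[0].round(4).tolist() for v in(q.min(),q.max())])
# dresser: fixed points (scene px from crop /1.85 + offset)
f=lambda x,y:(x/1.85+170,y/1.85+120); g=lambda x,y:(x/1.85+180,(y-296)/1.85+130)
for nm,a,b in(("top front L",f(152,186),g(228,357)),("top front R",f(221,51),g(340,403)),("foot front L",f(163,263),g(229,428)),("lip outer L",f(205,187),g(235,401)),("lip outer R",f(240,110),g(307,429))):
    print(nm,[np.round(v,3) for v in tri(d["scene"],a,d["side"],b)])
E
```

```text
scene [290. 355.] [[302, 380], [254, 366], [265, 330], [311, 342]] y(.45,.5,.55,.6) [np.float64(0.2827), np.float64(0.2858), np.float64(0.2889), np.float64(0.2921)] [0.0287 0.0287] x 0.443 0.586
scene [332. 239.] [[311, 220], [351, 229], [341, 255], [305, 246]] y(.45,.5,.55,.6) [np.float64(0.0289), np.float64(0.0306), np.float64(0.0322), np.float64(0.0339)] [0.0281 0.0281] x 0.451 0.593
side [284. 228.] [[296, 224], [278, 238], [279, 226], [286, 220]] y(.45,.5,.55,.6) [np.float64(0.04), np.float64(0.0465), np.float64(0.0529), np.float64(0.0594)] [0.0129 0.0129] x 0.457 0.542
wrist [345.  58.] [[315, 28], [399, 27], [394, 88], [312, 89]] y(.45,.5,.55,.6) [np.float64(0.2802), np.float64(0.283), np.float64(0.2858), np.float64(0.2886)] [0.0297 0.0297] x 0.441 0.586
wristcol 312 248 294 [[0.4962, 0.0596, 0.031], [0.4988, -0.0087, 0.031]]
wristcol 318 248 294 [[0.5039, 0.0599, 0.031], [0.507, -0.0083, 0.031]]
wristcol 324 248 294 [[0.5117, 0.0603, 0.031], [0.5151, -0.0079, 0.031]]
top front L [array([0.657, 0.121, 0.137]), np.float64(0.003)]
top front R [array([ 0.664, -0.087,  0.145]), np.float64(0.004)]
foot front L [array([0.66 , 0.119, 0.005]), np.float64(0.0)]
lip outer L [array([0.623, 0.073, 0.095]), np.float64(0.0)]
lip outer R [array([ 0.633, -0.054,  0.096]), np.float64(0.006)]
```

Call:
send_rows(series=[-60,18,0,0,-120,36,20,0,-130,36,75,0,-130,36,125,0,-130,36,137,0])

```text
clock: 1.95
eef_pos: [0.5418, 0.0227, 0.2637]
eef_rot: [0.688, 0.726, -0.002, -0.003]
wrist_force: [-0.4, -0.6, -0.6]
width: 0.0378
finger_force: 0.0
```

Call:
send_rows(series=[0,0,1,0,0,0,2,0,0,0,3,0,0,0,3,0])

```text
clock: 2.45
eef_pos: [0.5439, 0.0216, 0.2659]
eef_rot: [0.688, 0.726, 0.001, 0.001]
wrist_force: [-0.3, -0.3, -0.9]
width: 0.038
finger_force: 0.0
```

Call:
send_rows(series=[-4,0,1,0,-4,0,2,0,-4,0,3,0,-4,0,3,0])

```text
clock: 2.95
eef_pos: [0.5438, 0.0174, 0.2615]
eef_rot: [0.688, 0.725, -0.0, -0.0]
wrist_force: [0.8, -0.4, -1.3]
width: 0.0378
finger_force: 0.0
```

```bash
python3 -c "
from rig import r
s=r.observe();print(s['eef_pos'],s['wrist_force'],s['eef_rot'])"
```

```text
[0.54381132 0.01740885 0.2614719 ] [ 0.77789269 -0.42675346 -1.2832855 ] [ 6.88293890e-01  7.25431932e-01 -6.46711977e-05 -1.73421817e-04]
```

Call:
send_rows(series=[0,0,0.5,0,0,0,1,0,0,0,1,0])

```text
clock: 3.32
eef_pos: [0.5439, 0.0175, 0.261]
eef_rot: [0.688, 0.726, 0.0, 0.0]
wrist_force: [-0.8, 1.3, 2.3]
width: 0.0378
finger_force: 1.1
```

Call:
send_rows(series=[0,0,0.5,0,0,0,1,0,0,0,1,0])

```text
clock: 3.7
eef_pos: [0.5439, 0.0174, 0.2608]
eef_rot: [0.688, 0.725, 0.0, 0.0]
wrist_force: [-2.5, -0.5, 6.5]
width: 0.0377
finger_force: 3.2
```

Call:
send_rows(series=[4,0,0,0,12,0,0,0,22,0,0,0,32,0,0,0,38,0,0,0])

```text
clock: 4.32
eef_pos: [0.542, 0.0558, 0.2612]
eef_rot: [0.688, 0.726, 0.001, 0.001]
wrist_force: [-2.0, -0.5, 6.9]
width: 0.0378
finger_force: 3.4
```

```bash
cat >> h.py <<'E'
def look(r,n=None):
    s=r.observe();c=r.camera("scene");T=toolT(s)
    if n: cv2.imwrite(f"pics/{n}.png",c["image"])
    for h in hulls(c["image"]):
        u=h.mean(0)
        if not(230<u[0]<400 and 200<u[1]<390): continue
        x=longest2(h)
        if x is None: print(u,"no edges");continue
        y,ds=axis(c,*x);print(u.round(1),"y",[round(float(y(v)),4) for v in(.5,.545,.59)],np.round(ds,4),cv2.contourArea(h))
    print(s["clock"],s["eef_pos"].round(4),"tool yaw",np.degrees(np.arctan2(T[1,1],T[0,1])).round(2),s["wrist_force"].round(1))
E
python3 -c "
from rig import r
import h;h.look(r,'s2')"
```

```text
[289.5 357.4] y [0.2859, 0.2885, 0.2912] [0.0288 0.0288] 2920.0
[350.1 250.4] y [-2.2943, -9.1209, -15.9476] [0.2428 0.2428] 728.5
4.325 [0.542  0.0558 0.2612] tool yaw 3.04 [-2.  -0.5  6.9]
```

View pics/s2.png

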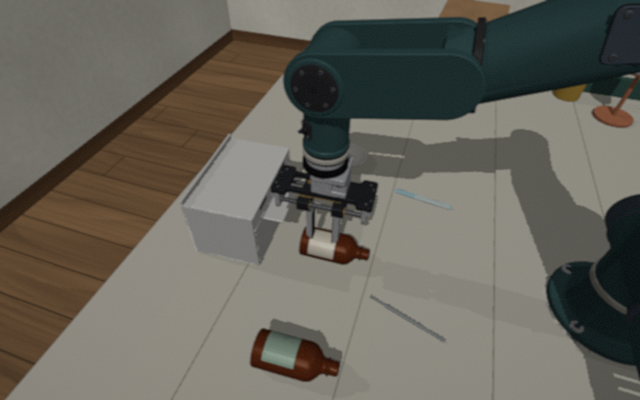

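The bottle is rolling as intended: it is now at (335,247) and the fingertips are on its top. The upper edge is hidden, so I'll track the lower silhouette edge only.

```bash
cat >> h.py <<'E'
def low(c,rad=.0284,z=.031):
    out=[]
    for h in hulls(c["image"]):
        u=h.mean(0)
        if not(230<u[0]<400 and 200<u[1]<390): continue
        k=cv2.approxPolyDP(h.reshape(-1,1,2),1.2,True)[:,0]
        e=[(k[i],k[(i+1)%len(k)]) for i in range(len(k))]
        e=[s for s in e if (s[0][1]+s[1][1])/2>u[1]]
        a=max(e,key=lambda s:np.linalg.norm(s[0]-s[1]))
        o,d=ray(c,a);n=np.cross(d[0],d[1]);n/=np.linalg.norm(n)
        if n[1]<0:n=-n
        y=lambda x:o[1]+(-rad-n[0]*(x-o[0])-n[2]*(z-o[2]))/n[1]
        out.append((u.round(1).tolist(),[round(float(y(v)),4) for v in(.5,.545,.59)],[p.tolist() for p in a]))
    return out
def look(r,n=None):
    s=r.observe();c=r.camera("scene");T=toolT(s)
    if n: cv2.imwrite(f"pics/{n}.png",c["image"])
    for q in low(c): print(*q)
    print(s["clock"],s["eef_pos"].round(4),"tool yaw",np.degrees(np.arctan2(T[1,1],T[0,1])).round(2),s["wrist_force"].round(1))
E
python3 -c "
from rig import r
import h,pickle
for q in h.low(pickle.load(open('c0.pkl','rb'))['scene']):print(*q)
h.look(r)"
```

```text
[290.3, 355.0] [0.2864, 0.289, 0.2916] [[302, 380], [254, 366]]
[331.5, 238.7] [0.0304, 0.0316, 0.0329] [[341, 255], [305, 246]]
[290.8, 357.7] [0.286, 0.2888, 0.2916] [[303, 380], [254, 366]]
[350.8, 250.5] [0.0493, 0.0773, 0.1052] [[366, 259], [345, 263]]
4.375 [0.542  0.0563 0.2613] tool yaw 3.06 [-1.7  0.6  7.4]
```

```bash
python3 - <<'E'
s=open('h.py').read()
s=s.replace("""def hulls(im,amin=150):
    return [cv2""","""def hulls(im,amin=150):
    m=cv2.morphologyEx(np.pad(amber(im),40),cv2.MORPH_CLOSE,np.ones((9,33)))[40:-40,40:-40]
    return [cv2""").replace("cv2.findContours(amber(im),","cv2.findContours(np.ascontiguousarray(m),")
open('h.py','w').write(s)
E
python3 -c "
from rig import r
import h
h.look(r)"
```

```text
[290.2, 357.0] [0.2864, 0.289, 0.2916] [[302, 380], [254, 366]]
[334.1, 247.0] [0.0497, 0.0512, 0.0526] [[341, 263], [301, 253]]
4.425 [0.542  0.0561 0.2613] tool yaw 3.06 [-1.6 -0.6  7.9]
```

Call:
send_rows(series=[7,0,0.3,0,14,0,0.5,0,18,0,0.8,0,18,0,0.8,0])

```text
clock: 4.97
eef_pos: [0.5412, 0.0739, 0.26]
eef_rot: [0.688, 0.726, 0.001, 0.0]
wrist_force: [-0.8, 0.4, 5.7]
width: 0.0376
finger_force: 2.8
```

```bash
python3 -c "
from rig import r
import h
h.look(r)"
```

```text
[291.7, 356.3] [0.2864, 0.289, 0.2916] [[302, 380], [254, 366]]
[331.4, 249.0] [0.0591, 0.0601, 0.061] [[337, 266], [299, 256]]
4.975 [0.5412 0.0739 0.26  ] tool yaw 3.05 [-0.8  0.4  5.7]
```

Call:
send_rows(series=[0,0,-8,0,-15,0,-8,0,-30,0,-8,0,-30,0,-3,0,-30,0,0,0])

```text
clock: 5.65
eef_pos: [0.5426, 0.0427, 0.2598]
eef_rot: [0.689, 0.725, -0.0, 0.0]
wrist_force: [-4.8, -2.9, 13.4]
width: 0.0378
finger_force: 6.7
```

```bash
python3 -c "
from rig import r
import h
h.look(r)"
```

```text
[291.3, 356.3] [0.2864, 0.289, 0.2916] [[302, 380], [254, 366]]
[330.2, 248.4] [0.0585, 0.0598, 0.061] [[338, 266], [299, 256]]
5.65 [0.5426 0.0427 0.2598] tool yaw 2.96 [-4.8 -2.9 13.4]
```

Call:
send_rows(series=[5,0,-0.5,0,15,0,-1,0,26,0,-1,0,37,0,-1,0,48,0,-0.7,0])

```text
clock: 6.32
eef_pos: [0.5402, 0.0919, 0.2612]
eef_rot: [0.688, 0.726, 0.001, 0.001]
wrist_force: [-0.7, 0.5, 6.3]
width: 0.0375
finger_force: 3.2
```

Call:
send_rows(series=[8,0,0.4,0,13,0,0.7,0,14,0,0.7,0])

```text
clock: 6.7
eef_pos: [0.5395, 0.106, 0.26]
eef_rot: [0.688, 0.726, 0.001, 0.0]
wrist_force: [-0.0, 0.7, 4.4]
width: 0.0376
finger_force: 2.6
```

```bash
python3 -c "
from rig import r
import h
h.look(r)"
```

```text
[293.2, 355.8] [0.2863, 0.2886, 0.2908] [[302, 380], [252, 365]]
[330.8, 260.4] [0.0908, 0.0924, 0.0941] [[337, 280], [294, 269]]
6.7 [0.5395 0.106  0.26  ] tool yaw 3.06 [-0.   0.7  4.4]
```

Call:
send_rows(series=[0,0,-8,0,-15,1,-8,0,-30,2,-8,0,-30,2,-3.5,0,-30,2,-0.5,0])

```text
clock: 7.38
eef_pos: [0.5429, 0.0749, 0.2599]
eef_rot: [0.689, 0.725, -0.0, 0.0]
wrist_force: [-3.3, -1.8, 11.1]
width: 0.0372
finger_force: 5.9
```

Call:
send_rows(series=[5,0,-0.2,0,15,0,-0.5,0,26,0,-0.5,0,37,0,-0.5,0,47,0,-0.2,0])

```text
clock: 8.0
eef_pos: [0.5405, 0.1231, 0.2612]
eef_rot: [0.688, 0.726, 0.001, 0.0]
wrist_force: [-0.7, 0.0, 7.4]
width: 0.0379
finger_force: 3.3
```

Call:
send_rows(series=[8,0,0.4,0,12,0,0.7,0,12,0,0.7,0])

```text
clock: 8.38
eef_pos: [0.5399, 0.1353, 0.2603]
eef_rot: [0.688, 0.726, 0.001, 0.0]
wrist_force: [-1.0, 0.1, 6.1]
width: 0.0372
finger_force: 3.0
```

```bash
python3 -c "
from rig import r
import h
h.look(r)"
```

```text
[292.7, 357.3] [0.2859, 0.2884, 0.2909] [[303, 380], [252, 365]]
[324.6, 274.7] [0.1218, 0.1235, 0.1253] [[331, 293], [289, 282]]
8.375 [0.5399 0.1353 0.2603] tool yaw 3.07 [-1.   0.1  6.1]
```

Call:
send_rows(series=[0,0,-8,0,-14,1,-8,0,-28,2,-8,0,-28,2,-3.5,0,-28,2,-0.5,0])

```text
clock: 9.05
eef_pos: [0.5433, 0.106, 0.26]
eef_rot: [0.689, 0.725, -0.0, 0.0]
wrist_force: [-2.8, -1.6, 12.3]
width: 0.0379
finger_force: 6.1
```

Call:
send_rows(series=[5,0,-0.2,0,15,0,-0.5,0,26,0,-0.5,0,37,0,-0.5,0,46,0,-0.2,0])

```text
clock: 9.68
eef_pos: [0.5409, 0.1532, 0.2612]
eef_rot: [0.688, 0.726, 0.001, 0.0]
wrist_force: [-1.4, -0.2, 5.6]
width: 0.0377
finger_force: 3.4
```

Call:
send_rows(series=[8,0,0.4,0,11,0,0.7,0,11,0,0.7,0])

```text
clock: 10.05
eef_pos: [0.5404, 0.1643, 0.2604]
eef_rot: [0.688, 0.726, 0.001, 0.0]
wrist_force: [-1.8, 1.5, 6.9]
width: 0.0374
finger_force: 3.2
```

```bash
python3 -c "
from rig import r
import h
h.look(r)"
```

```text
[289.9, 356.5] [0.286, 0.2888, 0.2916] [[303, 380], [254, 366]]
[317.4, 288.8] [0.1509, 0.1528, 0.1547] [[329, 307], [284, 295]]
10.05 [0.5404 0.1643 0.2604] tool yaw 3.06 [-1.8  1.5  6.9]
```

Call:
send_rows(series=[0,0,-8,0,-14,1,-8,0,-27,2,-8,0,-27,2,-3.5,0,-27,2,-0.5,0])

```text
clock: 10.72
eef_pos: [0.5437, 0.1361, 0.2601]
eef_rot: [0.689, 0.725, 0.0, 0.0]
wrist_force: [-4.0, -1.4, 13.2]
width: 0.0376
finger_force: 6.2
```

Call:
send_rows(series=[5,0,-0.2,0,15,0,-0.5,0,26,0,-0.5,0,36,0,-0.5,0,44,0,-0.2,0])

```text
clock: 11.35
eef_pos: [0.5414, 0.1813, 0.2612]
eef_rot: [0.688, 0.726, 0.001, 0.0]
wrist_force: [-1.6, 0.8, 6.9]
width: 0.0373
finger_force: 3.5
```

Call:
send_rows(series=[6,0,0.4,0,9,0,0.7,0,9,0,0.7,0])

```text
clock: 11.72
eef_pos: [0.541, 0.1904, 0.2607]
eef_rot: [0.688, 0.726, 0.001, 0.0]
wrist_force: [-1.5, 0.5, 7.3]
width: 0.0378
finger_force: 3.6
```

```bash
python3 -c "
from rig import r
import h
h.look(r)"
```

```text
[292.4, 357.2] [0.286, 0.2888, 0.2916] [[303, 380], [254, 366]]
[314.0, 302.9] [0.1785, 0.1797, 0.181] [[323, 320], [278, 307]]
11.725 [0.541  0.1904 0.2607] tool yaw 3.05 [-1.5  0.5  7.3]
```

Call:
send_rows(series=[0,0,-8,0,-12,1,-8,0,-25,2,-8,0,-25,2,-3.5,0,-25,2,-0.5,0])

```text
clock: 12.4
eef_pos: [0.5443, 0.1642, 0.2602]
eef_rot: [0.689, 0.725, 0.0, 0.0]
wrist_force: [-3.8, -1.0, 12.8]
width: 0.0374
finger_force: 6.4
```

Call:
send_rows(series=[5,0,-0.2,0,14,0,-0.5,0,24,0,-0.5,0,33,0,-0.5,0,38,0,-0.4,0])

```text
clock: 13.02
eef_pos: [0.5422, 0.2034, 0.2613]
eef_rot: [0.688, 0.726, 0.001, 0.0]
wrist_force: [-0.4, 0.5, 6.1]
width: 0.0378
finger_force: 3.3
```

Call:
send_rows(series=[2,0,0.2,0,4,0,0.3,0,4,0,0.3,0])

```text
clock: 13.4
eef_pos: [0.5421, 0.2072, 0.2612]
eef_rot: [0.688, 0.726, 0.001, 0.0]
wrist_force: [-1.8, 0.2, 6.8]
width: 0.0377
finger_force: 3.6
```

```bash
python3 -c "
from rig import r
import h
h.look(r)"
```

```text
[289.8, 355.2] [0.2864, 0.289, 0.2916] [[302, 380], [254, 366]]
[313.3, 311.6] [0.2019, 0.2098, 0.2177] [[322, 332], [282, 326]]
13.4 [0.5421 0.2072 0.2612] tool yaw 3.04 [-1.8  0.2  6.8]
```

```bash
python3 -c "
from rig import r
import h,cv2
c=r.camera('scene')
for q in h.low(c):print(*q)
cv2.imwrite('pics/z3.png',cv2.resize(c['image'][250:400,230:380],None,fx=4,fy=4,interpolation=cv2.INTER_CUBIC))
"
```

```text
[291.6, 357.0] [0.2863, 0.2886, 0.2908] [[302, 380], [252, 365]]
[313.0, 311.6] [0.2022, 0.2099, 0.2176] [[321, 332], [282, 326]]
```

View pics/z3.png

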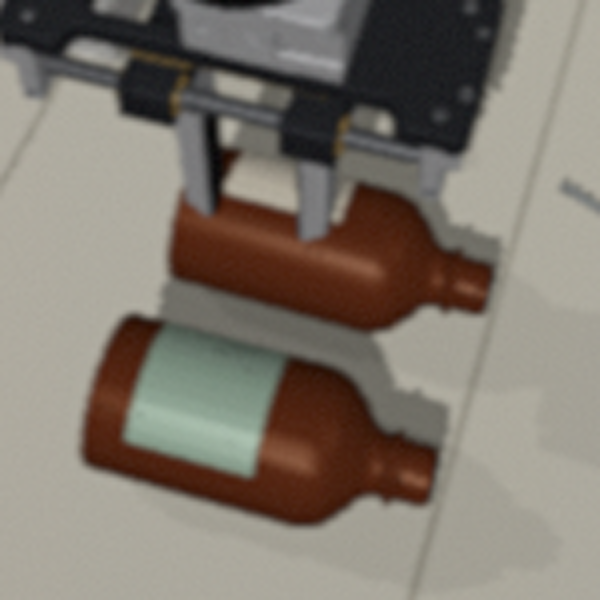

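The crop shows the bottle's lower edge running from (275,319) to (322,332), with a clear gap and the twin parallel to it. My wide closing kernel had bridged that gap, so I'll redo the fit with the plain mask.

```bash
sed -i 's/np.ones((9,33))/np.ones((3,3))/' h.py; python3 -c "
from rig import r
import h
h.look(r)"
```

```text
[292.7, 357.2] [0.2859, 0.2884, 0.2909] [[303, 380], [252, 365]]
[314.3, 314.2] [0.2011, 0.2029, 0.2047] [[321, 332], [275, 319]]
13.5 [0.5421 0.2071 0.2612] tool yaw 3.03 [-1.9  1.   6.7]
```

Call:
send_rows(series=[2,0,0,0,4,0,0,0,6,0,0,0,7,0,0,0,7,0,0,0])

```text
clock: 14.18
eef_pos: [0.5417, 0.2142, 0.261]
eef_rot: [0.688, 0.726, 0.001, 0.0]
wrist_force: [-1.0, 0.4, 6.1]
width: 0.0377
finger_force: 3.0
```

```bash
python3 -c "
from rig import r
import h
h.look(r)"
```

```text
[292.7, 357.4] [0.2859, 0.2884, 0.2909] [[303, 380], [252, 365]]
[309.6, 314.0] [0.2048, 0.2065, 0.2083] [[317, 333], [275, 321]]
14.175 [0.5417 0.2142 0.261 ] tool yaw 3.04 [-1.   0.4  6.1]
```

Call:
send_rows(series=[0,0,-1,0,0,0,-2,0,0,0,-6,0,0,0,-20,0,0,0,-60,0], gripper=0.4)

```text
clock: 14.85
eef_pos: [0.5409, 0.2134, 0.3177]
eef_rot: [0.688, 0.725, -0.003, -0.002]
wrist_force: [-0.1, 0.5, 0.6]
width: 0.0374
finger_force: 0.0
```

```bash
python3 -c "
from rig import r
import h
h.look(r)"
```

```text
[292.7, 357.2] [0.2859, 0.2884, 0.2909] [[303, 380], [252, 365]]
[304.3, 312.8] [0.2043, 0.206, 0.2078] [[318, 333], [276, 321]]
14.85 [0.5409 0.2134 0.3177] tool yaw 3.01 [-0.1  0.5  0.6]
```

Call:
send_rows(series=[-50,1,-40,0,-110,2,-80,0,-170,4,-80,0,-225,5,-80,0,-254,6,-80,0], gripper=0)

```text
clock: 15.52
eef_pos: [0.5607, -0.0428, 0.4005]
eef_rot: [0.689, 0.724, 0.0, 0.001]
wrist_force: [0.7, 0.0, -0.1]
width: 0.0007
finger_force: 0.0
```

Call:
send_rows(series=[0,0,0,0,0,0,0,0])

```text
clock: 15.78
eef_pos: [0.5608, -0.0391, 0.3998]
eef_rot: [0.688, 0.726, 0.0, -0.0]
wrist_force: [0.6, -0.2, -0.2]
width: 0.0003
finger_force: 0.0
```

```bash
python3 - <<'E'
from rig import r
from h import *
s=r.observe();c=r.camera("wrist");T=toolT(s)
pickle.dump((c,T),open("w2.pkl","wb"));cv2.imwrite("pics/w2.png",c["image"])
print(s["clock"],T.round(3),s["width"])
look(r)
print(proj(c,[[.623,.073,.103],[.633,-.054,.103],[.638,.01,.103]],T).round())
E
```

```text
15.775 [[-0.053  0.999  0.     0.561]
 [ 0.999  0.053  0.001 -0.039]
 [ 0.001  0.    -1.     0.4  ]
 [ 0.     0.     0.     1.   ]] 0.0003097605458618429
[290.7, 357.6] [0.286, 0.2888, 0.2916] [[303, 380], [254, 366]]
[305.2, 312.2] [0.2043, 0.2059, 0.2075] [[318, 333], [273, 320]]
15.825 [ 0.5608 -0.0386  0.3998] tool yaw 3.09 [-1.  -0.4  0.7]
[[398.  80.]
 [392. 219.]
 [406. 154.]]
```

View pics/w2.png

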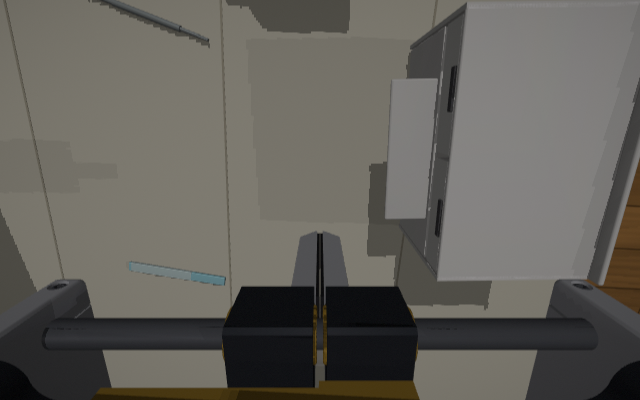

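The view is clear. The lip's corners are at (391,80), (386,218), (427,218) and (436,80), and nothing is in front of it.

```bash
python3 - <<'E'
from h import *
c,T=pickle.load(open("w2.pkl","rb"))
P=onz(c,[[391,80],[386,218],[427,218],[436,80]],.103,T);print(P.round(4))
print("width",np.linalg.norm(P[0]-P[1]),"depth",np.linalg.norm(P[1]-P[2]),np.linalg.norm(P[0]-P[3]))
a=(P[0]+P[1])/2;b=(P[2]+P[3])/2;y=P[0]-P[1];print("yaw",np.degrees(np.arctan2(-y[0],y[1])))
x=(b-a)/np.linalg.norm(b-a);lip=a+.01*x;print("lip",lip, "tool delta mm",(T[:3,:3].T@(lip-T[:3,3])*1000).round(1))
E
```

```text
[[ 0.6168  0.073   0.103 ]
 [ 0.627  -0.0532  0.103 ]
 [ 0.6674 -0.0511  0.103 ]
 [ 0.6557  0.0751  0.103 ]]
width 0.12665868214629775 depth 0.040393842109946766 0.03898972067432592
yaw 4.639736572102273
lip [0.63189677 0.01043161 0.103     ] tool delta mm [ 45.4  73.5 296.9]
```

Call:
send_rows(series=[15,24,0,0,38,60,30,0,45,73,70,0,45,73,92,0,45,73,92,0])

```text
clock: 16.5
eef_pos: [0.631, 0.0108, 0.3054]
eef_rot: [0.687, 0.726, -0.001, -0.002]
wrist_force: [0.1, -1.1, 0.7]
width: 0.0006
finger_force: 0.0
```

Call:
send_rows(series=[0,0,2,0,0,0,4,0,0,0,6,0,0,0,6,0])

```text
clock: 17.0
eef_pos: [0.6315, 0.009, 0.3021]
eef_rot: [0.688, 0.725, 0.0, 0.0]
wrist_force: [-0.5, -0.1, 0.7]
width: 0.0002
finger_force: 0.7
```

Call:
send_rows(series=[0,0,1.5,0,0,-7,4,0,0,-15,6.5,0,0,-22,9.5,0,0,-29,13,0])

```text
clock: 17.62
eef_pos: [0.602, 0.0074, 0.2882]
eef_rot: [0.688, 0.725, -0.0, -0.0]
wrist_force: [0.7, -1.2, 1.7]
width: 0.0008
finger_force: 0.8
```

Call:
send_rows(series=[0,-6,4.5,0,0,-12,9,0,0,-17,14,0,0,-20,17,0,0,-20,17,0])

```text
clock: 18.25
eef_pos: [0.582, 0.0065, 0.2707]
eef_rot: [0.688, 0.725, -0.001, -0.001]
wrist_force: [0.6, 0.4, 0.3]
width: 0.0006
finger_force: 0.1
```

```bash
python3 - <<'E'
from rig import r
from h import *
a=r.camera("scene")["image"][110:270,170:370];b=r.camera("side")["image"][130:270,230:430]
cv2.imwrite("pics/b4.png",cv2.resize(np.hstack([a[:140],b]),None,fx=2,fy=2,interpolation=cv2.INTER_CUBIC))
E
```

```text
(no output)
```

View pics/b4.png

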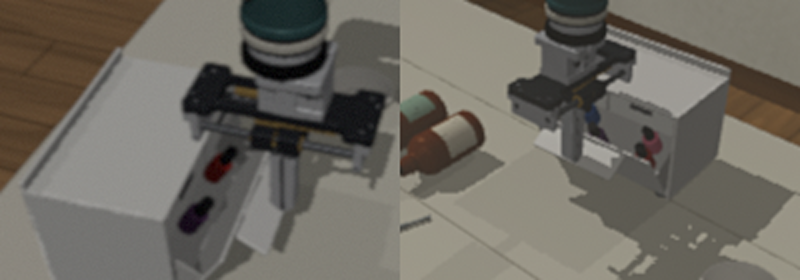

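The bin is tipped well out, with the finger on its lip. I'll press on until it meets the stop.

Call:
send_rows(series=[0,0,1,0,0,0,2,0,0,0,3,0,0,0,3,0])

```text
clock: 18.85
eef_pos: [0.5816, 0.0065, 0.2687]
eef_rot: [0.688, 0.725, -0.001, -0.001]
wrist_force: [-7.0, -0.1, 5.5]
width: 0.0006
finger_force: 4.0
```

Call:
send_rows(series=[0,0,1,0,0,0,2,0,0,0,3,0,0,0,3,0])

```text
clock: 19.35
eef_pos: [0.5805, 0.0064, 0.2655]
eef_rot: [0.688, 0.725, -0.003, -0.003]
wrist_force: [-11.5, -0.1, 7.8]
width: 0.0004
finger_force: 6.6
```

Call:
send_rows(series=[0,0,-6,0,0,-12,-6,0,0,-12,0,0,0,-12,2,0,0,-12,2,0])

```text
clock: 19.98
eef_pos: [0.5705, 0.0059, 0.2628]
eef_rot: [0.688, 0.725, -0.0, -0.0]
wrist_force: [0.1, 0.5, -0.2]
width: 0.0006
finger_force: 0.0
```

Call:
send_rows(series=[0,0,1,0,0,0,2,0,0,0,3,0,0,0,3,0])

```text
clock: 20.48
eef_pos: [0.5705, 0.0059, 0.2604]
eef_rot: [0.688, 0.725, -0.0, -0.0]
wrist_force: [-0.3, -0.6, 0.1]
width: 0.0003
finger_force: 0.0
```

Call:
send_rows(series=[0,0,1,0,0,0,2,0,0,0,3,0,0,0,3,0])

```text
clock: 20.98
eef_pos: [0.5701, 0.0058, 0.2574]
eef_rot: [0.688, 0.725, -0.001, -0.001]
wrist_force: [-3.7, 0.1, 4.1]
width: 0.0002
finger_force: 2.3
```

Call:
send_rows(series=[0,0,1,0,0,0,2,0,0,0,2,0])

```text
clock: 21.35
eef_pos: [0.5694, 0.0058, 0.255]
eef_rot: [0.688, 0.725, -0.002, -0.002]
wrist_force: [-6.3, -0.8, 4.2]
width: 0.0003
finger_force: 4.0
```

Call:
send_rows(series=[0,-1,1.5,0,0,-2,3,0,0,-2.5,4,0,0,-2.5,4,0])

```text
clock: 21.85
eef_pos: [0.5674, 0.0057, 0.2521]
eef_rot: [0.688, 0.725, -0.001, -0.001]
wrist_force: [-5.1, -1.1, 6.2]
width: 0.0001
finger_force: 4.5
```

```bash
python3 - <<'E'
from rig import r
from h import *
a=r.camera("scene")["image"][150:270,220:340];b=r.camera("side")["image"][150:270,270:390]
cv2.imwrite("pics/b5.png",cv2.resize(np.hstack([a,b]),None,fx=3.3,fy=3.3,interpolation=cv2.INTER_CUBIC))
print(r.observe()["wrist_force"],r.observe()["eef_pos"])
E
```

```text
[-6.76722803 -0.555852    6.62382791] [0.56737185 0.00565183 0.25202662]
```

View pics/b5.png

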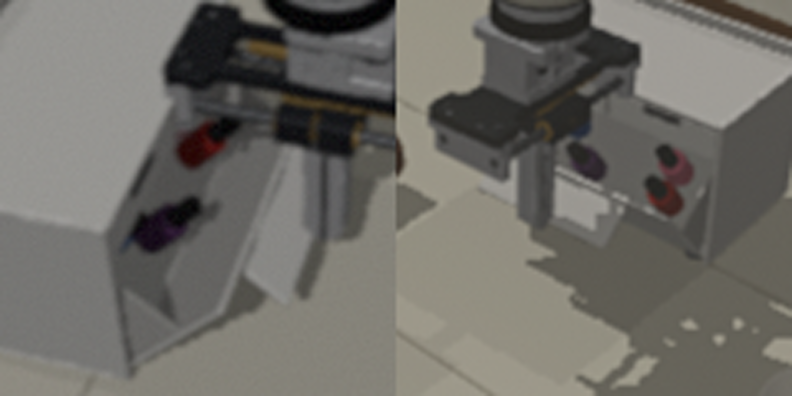

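```bash
cat > ang.py <<'E'
from h import *
d=pickle.load(open("c0.pkl","rb"))
yaw=np.radians(3.7);X=np.array([np.cos(yaw),np.sin(yaw),0]);Y=np.array([-np.sin(yaw),np.cos(yaw),0])
lip=np.array([.632,.0104,0]);hg=lip+.030*X
def fh(cam,uv,yd):
    o,v=ray(d[cam],uv);v=v[0];t=(yd-(o-hg)@Y)/(v@Y);p=o+t*v
    return -((p-hg)@X)*1000,p[2]*1000
E
python3 - <<'E'
from ang import *
def sc(x,y):return(x/3.3+220,y/3.3+150)
def sd(x,y):return((x-396)/3.3+270,y/3.3+150)
print("expect open outer 89,56 inner 59,82; shut outer 40,103 inner 0,103")
for n,c,u,y in(("out+","scene",sc(287,302),.065),("in+","scene",sc(245,272),.065),("out-","side",sd(605,243),-.065),("in-","side",sd(628,207),-.065)):
    f,h=fh(c,u,y);print(n,round(f,1),round(h,1),"angle",np.arctan2(f,h-12)-np.arctan2(40 if n[0]=='o' else 0,91))
E
```

```text
expect open outer 89,56 inner 59,82; shut outer 40,103 inner 0,103
out+ 88.0 52.2 angle 0.728317962112665
in+ 62.3 72.0 angle 0.8039753685853652
out- 84.4 57.4 angle 0.6632642574214187
in- 54.8 75.9 angle 0.7084961684066359
```

Call:
send_rows(series=[0,0,-10,0,0,8,-10,0,0,8,-6,0,0,8,-4,0,0,8,-3,0])

```text
clock: 22.58
eef_pos: [0.5772, 0.0062, 0.262]
eef_rot: [0.688, 0.726, 0.002, 0.003]
wrist_force: [-10.1, 0.9, 28.8]
width: 0.0008
finger_force: 14.4
```

Call:
send_rows(series=[0,0,1,0,0,0,2,0,0,0,3,0,0,0,3,0])

```text
clock: 23.08
eef_pos: [0.577, 0.0063, 0.262]
eef_rot: [0.688, 0.726, 0.003, 0.003]
wrist_force: [-14.7, 0.3, 36.4]
width: 0.0003
finger_force: 18.6
```

With 36 N on the lip and no further motion, the bin is at its stop. I'll withdraw and check.

Call:
send_rows(series=[0,0,-4,0,0,-2,-12,0,0,-5,-40,0,0,-15,-90,0,0,-25,-140,0])

```text
clock: 23.7
eef_pos: [0.5511, 0.0048, 0.3914]
eef_rot: [0.688, 0.725, -0.0, -0.001]
wrist_force: [-0.3, -0.6, 0.2]
width: 0.0007
finger_force: 0.0
```

Call:
send_rows(series=[-40,-50,0,0,-80,-100,0,0,-120,-140,0,0,-120,-140,0,0])

```text
clock: 24.2
eef_pos: [0.416, -0.1246, 0.3911]
eef_rot: [0.69, 0.723, -0.0, 0.0]
wrist_force: [-0.0, 0.5, -0.8]
width: 0.0003
finger_force: 0.0
```

```bash
python3 - <<'E'
from rig import r
from h import *
look(r)
a=r.camera("scene")["image"];b=r.camera("side")["image"]
cv2.imwrite("pics/f.png",np.vstack([cv2.resize(a[120:400,180:500],None,fx=2,fy=2)[:330],cv2.resize(b[150:270,170:490],None,fx=2,fy=2)]))
E
```

```text
[288.2, 356.4] [0.2863, 0.2886, 0.2908] [[302, 380], [252, 365]]
[302.7, 312.0] [0.2043, 0.2059, 0.2075] [[318, 333], [273, 320]]
24.2 [ 0.416  -0.1246  0.3911] tool yaw 2.67 [-0.   0.5 -0.8]
```

View pics/f.png

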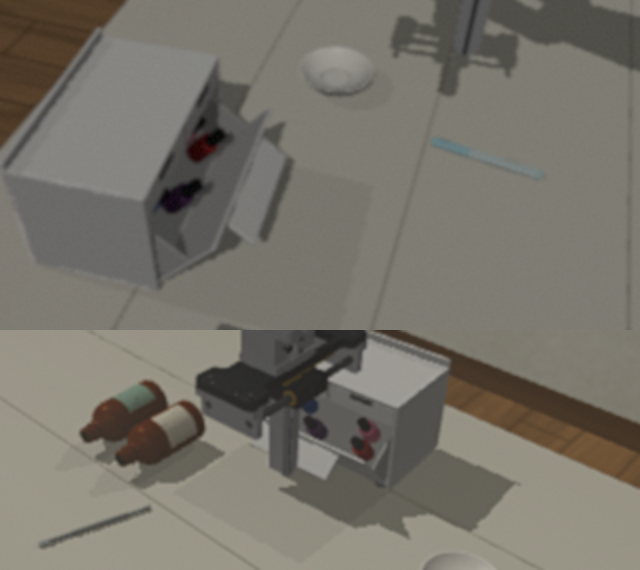

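The bin stands fully open and the bottle lies beside the twin with a gap of about 2 cm. The other things are undisturbed, so I'm handing the job in.

```bash
python3 -c "
from rig import r
print(r.close_job())"
```

```text
the job is handed in; nothing more can be done
None
```

I rolled the bottle alongside the twin, leaving a gap of about 2 cm by camera, then pressed the bin open to its stop; nothing else was moved, and I handed the job in at about 24 s (no verdict came back).

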